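# Ram the stuck rings home in the magazine tube

## Task

A stack of white rings has stuck part-way down the clear magazine tube. Take the rammer whose foot is small enough to go down the tube, press the rings down with it until they bottom out, finishing with a firm push of about 15 N, then draw it out and stand it upright on the green mat again, leaving it standing free.

Things in the scene. Friction and masses are not known exactly. Their poses are not given: they have to be found in the camera images.
- rammer_grip (a point): slim rammer, upright, 150 mm tall, 0.3 kg: steel foot disc 34 mm wide, 14 thick; shaft 14 wide; round black handle 26 wide, 86 to 150 mm above the foot's underside. Point: on the axis, mid-handle, 115 mm above the underside; grip here from above. z up. A like rammer with a 72 mm foot (too wide for the tube) stands on the mat about 140 mm to either side
- tube_mouth (a point): centre of the open top of the magazine tube, 120 mm above the bench. Upright fixed clear tube, 62 mm outside, bore 56 mm, with an aluminium collar 68 mm across round its mouth, on a fixed aluminium foot 120 x 120 x 20 mm; the bore's floor is 100 mm below this point. z up
- stack (a joint): how far (m) the stack of four white plastic rings (54 mm across, 60 mm tall in all) has gone down the bore: at 0 its top is 4 mm below the mouth; at 0.036 it has bottomed out, top 40 mm below the mouth. Starts between 0 and 0.012. Snug: slides down under about 4 N plus 15 N per m/s, stays where left, stops hard at the bottom
- mat: fixed green bench mat, 180 mm (its x) x 260 mm (its y) x 3 mm thick, lying on the bench; origin at the centre of its underside, z up. Both rammers stand on it
There are look-alikes about, which are no part of the job. Of the things like the part that bears rammer_grip, leave any that is pink or red; of the rest the smaller one is meant.

How it is judged (in metres and radians):
On the way:
1. the slim rammer presses the stack firmly (over 6 N) against the bottom of the tube (value of joint stack above 0.033 m and contact force between rammer and stack above 6 N), for 0.1 s.
At the end, for the whole second after the job is handed in: the stack is within 3 mm of its bottom stop, and the slim rammer stands upright (within about 6 degrees) and at rest on its foot on the green mat, its axis within the mat's edges (value of joint stack above 0.033 m and x of rammer_grip in the frame of mat between -0.09 and 0.09 m and y of rammer_grip in the frame of mat between -0.13 and 0.13 m and z of rammer_grip in the frame of mat between 0.108 and 0.125 m and angle between rammer_grip's own z axis and vertical below 0.1 rad and linear speed of rammer below 0.03 m/s); the robot touches nothing.
It fails at once if the rings are pushed with the fingers instead of the rammer (contact force between the fingers and stack above 2 N).
It also fails if it takes over 51 s, if anything falls off the work surface, if the arm or the gripper's body presses on something with over 40 N, if the wrist force passes 120 N, or if a joint passes its speed limit or range.

## Robot

A 6-joint arm with a two-finger parallel gripper is mounted at the origin on the work surface. World frame = base frame: x ahead of the robot, y to its left, z up, the work surface at z = 0. Lengths are in m, angles in degrees, forces in N, time in s.
With the tool pointing down it reaches from about 0.3 to 0.75 m from the base axis. Payload 8.5 kg.
Tool frame: the origin (TCP) lies at the very end of the fingers, on their centre line; the grasp point (between the pads) lies 19 mm behind it; z points along the fingers, y is the line along which they close (so a half turn about z gives the same grasp; the last joint's range is limited). The gripper opens to 85 mm and grips with 20 to 120 N. Pads are 22 mm wide; open, the fingers measure 114 mm over their backs; the gripper's body (76 mm by 85 mm) begins 54 mm behind the grasp point. The pads swing forward as they close: fully open they stand 13 mm farther back than shut.
Start: joints at [58.31, 21.807, 74.336, -0, 83.858, -12.336], TCP at [0.182, 0.519, 0.231] pointing down, gripper open.
Joint ranges: [-178.18, 178.18], [-50.72, 133.34], [12.68, 142.11], [-81.47, 261.47], [9.98, 163.14], [-165.26, 165.26]. Speed limits (degrees/s): [136.94, 136.94, 180, 180, 180, 180].

## Interface

Orientations are given as a 3x3 rotation matrix whose columns are the frame's x, y, z axes.
In Python, from rig import env gives the robot as it stands.
- The arm moves only by the tool move_arm, never from a script. Its argument "plan" is a list of rows, each a list of 7 numbers: the turn, a rotation vector about the tool's x, y, z in degrees, then the shift along the tool's x, y, z in cm, then the gripper command: -1 is shut, 1 is fully open, values between are in proportion. In form: [[ax, ay, az, tx, ty, tz, jaw], ...]. A call has 1 to 5 rows; each row is the pose to reach, as a shift and turn from the pose commanded when the call began, along the tool's axes at that moment; what a row does not reach only later rows make up. A row lasts 1/10 s, in which the tool goes at most 50 mm and 8.59 degrees, less where a joint would pass 70% of its speed; a pose out of reach is approached as far as the arm can. A call with a gripper value outside its range is refused whole. The fingers move at their own pace and stop on an object; "squeeze" is the grip in N (left out, the last holds). Time passes only in rows, so rows that repeat a pose let the fingers close. It gives the time, the measured TCP pose, the force, the opening and the grip force at its end, in the units of the state.
- env.observe(): the state, without advancing time (a new reading comes with each control period).
- env.get_image(name): name is "scene" or "top" or "wrist"; returns a dict with "color" (400x640x3 uint8, red, green, blue), "fov_y" (degrees; the focal length in pixels is half the picture's height over the tangent of half this angle, whatever the lens; pixels are square), "cx", "cy" (the principal point, pixels), "R" (3x3) and "t" (3): a world point X has camera coordinates R X + t. Camera axes: x right, y down, z forward; pixel columns grow to the right and rows downward; lengths in m; the calibration is good to about 2 mm. A picture is of the moment at which its call begins. There is no depth.
- env.close_job(): hands the job in; it is judged then, once.
Trained networks look in a picture, given as the dict that the camera call returned (one of the last four; its "shot" number tells which), for a name from the list of things; names that differ only in an ending like _2 or _b are one class to them, and where a whole thing is asked for, a point or a joint stands for the part that bears it (a point fixed in the world has none). Each returns a list of dicts, best first, with "conf" (0 to 1); they miss things now and then, are a little off and sometimes report something else, mostly with a low value. They report only what shows in the picture. A call takes as long as a camera call. They do not tell look-alikes from the thing itself.
- env.outline_of(target, picture): "mask" (400x640 bool, what is visible of it) and "bbox" ([centre column, centre row, width, height] in pixels, round what is visible of it).
- env.tip_of(target, picture): "pixel" ([column, row] in pixels: a listed point, or the origin of a listed thing).
The state is a dict: "time_s": time; "q": joint angles; "qvel": joint speeds; "joint_efforts": joint torques, N m; "position": TCP position; "tool_rot": TCP orientation; "ft_force": force on the tool from outside, world axes, zero at the start; "wrist_torque": the same for the moment, N m; "grip_width": finger opening in m; "gripper_force": force on a finger pad.
Only numpy, scipy, OpenCV 4.12 (cv2) and the standard library are available. Lean on these libraries where they do the work, as an engineer would, in place of code of your own. Each camera call takes 0.05 s, during which the arm holds its last target. There are 200 camera calls.

## Working session

There is one attempt and no reset: what is moved stays moved. The work goes in short steps, Python scripts to look and compute and a tool call to move; the robot and the scene stay as the last step left them, time stands still between calls to the robot, and variables do not carry over. Pictures are saved under pics/ and viewed, at most 10 in all, crops included, and the job is handed in when it is done.

Besides the shell and the picture viewer there is one more tool, called after "Call:" as name(argument=value, ...) on one line, values as JSON. move_arm: Moves the arm, as the interface text tells. Its arguments: {"type":"object","properties":{"plan":{"type":"array"},"squeeze":{"type":"number"}},"required":["plan"]}

```bash
mkdir -p pics; ls; cat > h.py <<'E'
import numpy as np, cv2
from rig import env
def f(p): return 200/np.tan(np.radians(p["fov_y"])/2)
def ray(p,px):
    d=np.array([(px[0]-p["cx"])/f(p),(px[1]-p["cy"])/f(p),1]); R=np.array(p["R"]); t=np.array(p["t"])
    return -R.T@t, R.T@d
def atz(p,px,z):
    c,d=ray(p,px); return c+d*(z-c[2])/d[2]
def tri(obs):
    A=np.zeros((3,3));b=np.zeros(3)
    for p,px in obs:
        c,d=ray(p,px);d=d/np.linalg.norm(d);M=np.eye(3)-np.outer(d,d);A+=M;b+=M@c
    return np.linalg.solve(A,b)
def proj(p,X):
    c=np.array(p["R"])@X+np.array(p["t"]); return c[:2]/c[2]*f(p)+[p["cx"],p["cy"]]
def save(p,n): cv2.imwrite("pics/"+n,p["color"][:,:,::-1])
E
python3 - <<'E'
from h import *
s=env.get_image("scene");t=env.get_image("top")
cv2.imwrite("pics/a.png",np.hstack([s["color"],t["color"]])[:,:,::-1][:, :]) 
save(s,"s.png");save(t,"t.png")
for n,p in(("scene",s),("top",t)):
  print(n,"cam",-np.array(p["R"]).T@p["t"],p["cx"],p["cy"])
  for k,z in(("rammer_grip",.118),("tube_mouth",.12),("mat",0)):
    for d in env.tip_of(k,p): print(k,np.round(d["pixel"],1),round(d["conf"],2),np.round(atz(p,d["pixel"],z),3))
  for d in env.outline_of("rammer_grip",p): print("outl",np.round(d["bbox"],1),round(d["conf"],2),d["mask"].sum())
  for d in env.outline_of("mat",p): print("mat",np.round(d["bbox"],1),round(d["conf"],2))
E
```

```text
pics
scene cam [ 0.98560794 -0.00669669  0.96927008] 328.53582280833956 198.79113947192104
rammer_grip [204.6 141.7] 0.82 [ 0.36  -0.367  0.118]
rammer_grip [230.7 190.6] 0.73 [ 0.493 -0.276  0.118]
rammer_grip [234.7 125.7] 0.59 [ 0.305 -0.303  0.118]
tube_mouth [441.6 216.9] 0.71 [0.523 0.202 0.12 ]
mat [265.9 226.6] 0.81 [ 0.521 -0.205  0.   ]
outl [233.8 200.2  24.5  39.9] 0.83 412
outl [159.6 210.1  47.5  57.6] 0.78 933
outl [238.9 139.8  32.3  65.5] 0.74 908
outl [208.6 151.5  24.8  45. ] 0.56 435
top cam [ 0.41039475 -0.06827118  1.09893026] 321.70940540256413 198.48395096264483
rammer_grip [424.3 248.5] 0.92 [ 0.339 -0.304  0.118]
rammer_grip [454.9 238.6] 0.75 [ 0.359 -0.372  0.118]
rammer_grip [413.7 177.9] 0.66 [ 0.495 -0.286  0.118]
tube_mouth [192.  172.2] 0.75 [0.521 0.202 0.12 ]
mat [374.6 171.4] 0.85 [ 0.524 -0.216  0.   ]
outl [407.8 179.8  24.7  19.3] 0.86 310
outl [474.1 150.7  50.5  36.5] 0.71 838
outl [417.4 246.2  34.8  21.9] 0.59 676
mat [375.1 172.9 116.6  89.4] 0.65
```

View pics/s.png

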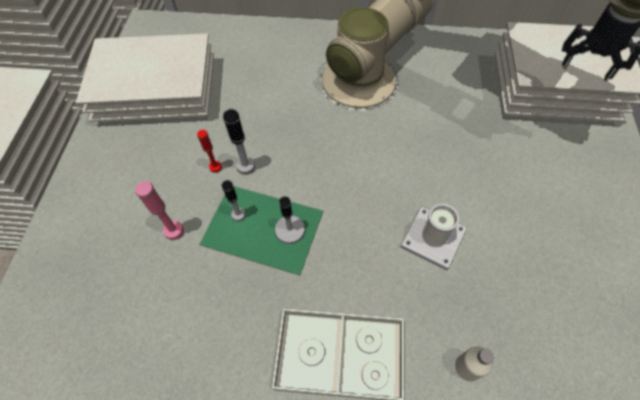

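View pics/t.png

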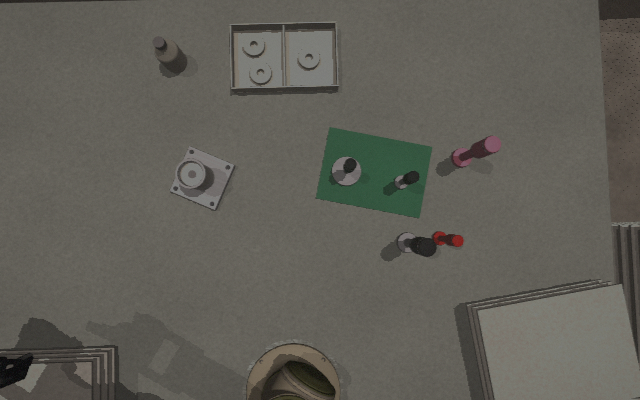

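The scene picture shows the green mat (262,230). On it stand the slim rammer (231,190) and the wide-foot one (289,230). A taller black one and red and pink look-alikes stand off the mat, and the tube is at (441,217). The slim rammer is at about (0.494, -0.281) and the tube mouth at about (0.522, 0.202). Both cameras agree to about 1 cm.

```bash
cat >> h.py <<'E'
def delta(X,p0=None):
    o=env.observe();R=np.array(o["tool_rot"]);p=np.array(o["position"] if p0 is None else p0)
    return np.round(R.T@(np.array(X)-p)*100,2)
E
python3 - <<'E'
from h import *
o=env.observe();print(np.round(o["tool_rot"],3),o["position"],o["time_s"],o["ft_force"])
print(delta([.43,.3,.3]),delta([.5,.1,.3],[.43,.3,.3]),delta([.494,-.281,.27],[.5,.1,.3]))
E
```

```text
[[-0.943  0.331 -0.   ]
 [ 0.331  0.943 -0.   ]
 [ 0.    -0.    -1.   ]] [0.18225648 0.51889804 0.2313228 ] 0.6 [-0.7780663   0.35033755  0.22005875]
[-30.63 -12.44  -6.87] [-13.23 -16.55   0.  ] [-12.06 -36.15   3.  ]
```

Call:
move_arm(plan=[[0,0,0,-4,-1.8,-2,1],[0,0,0,-8,-3.6,-4,1],[0,0,0,-12,-5.4,-6,1],[0,0,0,-16,-7,-7,1],[0,0,0,-20,-9,-7,1]])

```text
time_s: 1.1
position: [0.3426, 0.3668, 0.303]
tool_rot: [[-0.944, 0.331, 0.003], [0.331, 0.944, 0.002], [-0.002, 0.003, -1.0]]
ft_force: [0.4, 0.4, 0.9]
grip_width: 0.0854
gripper_force: 0.0
```

Call:
move_arm(plan=[[0,0,0,-3.5,-2,0,1],[0,0,0,-7,-4.5,0,1],[0,0,0,-10,-7.5,0,1],[0,0,0,-13,-11,0,1],[0,0,0,-16,-14.5,0,1]])

```text
time_s: 1.6
position: [0.4444, 0.1762, 0.3014]
tool_rot: [[-0.944, 0.331, 0.0], [0.331, 0.944, 0.0], [-0.0, 0.0, -1.0]]
ft_force: [0.7, 0.4, -0.6]
grip_width: 0.0849
gripper_force: 0.0
```

Call:
move_arm(plan=[[0,0,0,-2.2,-4,0,1],[0,0,0,-4.4,-8,0,1],[0,0,0,-6.5,-12,0,1],[0,0,0,-8.5,-16,0,1],[0,0,0,-10,-20,0,1]])

```text
time_s: 2.1
position: [0.4722, -0.046, 0.3014]
tool_rot: [[-0.943, 0.332, 0.0], [0.332, 0.943, -0.0], [-0.0, -0.0, -1.0]]
ft_force: [0.9, 0.1, 0.6]
grip_width: 0.0854
gripper_force: 0.0
```

Call:
move_arm(plan=[[0,0,0,-1.8,-4,0,1],[0,0,0,-3.6,-8,0,1],[0,0,0,-5.4,-12,0,1],[0,0,0,-7,-16,0,1],[0,0,0,-8,-18,0,1]])

```text
time_s: 2.6
position: [0.4876, -0.2434, 0.3009]
tool_rot: [[-0.943, 0.334, -0.0], [0.334, 0.943, -0.0], [0.0, -0.0, -1.0]]
ft_force: [-0.3, 0.8, -0.5]
grip_width: 0.0853
gripper_force: 0.0
```

```bash
python3 - <<'E'
from h import *
w=env.get_image("wrist");save(w,"w1.png")
print("cam",-np.array(w["R"]).T@w["t"],env.observe()["position"])
for d in env.tip_of("rammer_grip",w): print(np.round(d["pixel"],1),round(d["conf"],2),np.round(atz(w,d["pixel"],.118),4))
for d in env.outline_of("rammer_grip",w): print("outl",np.round(d["bbox"],1),round(d["conf"],2),d["mask"].sum())
E
```

```text
cam [ 0.41126164 -0.21641714  0.44331864] [ 0.48785419 -0.24529781  0.30045563]
[150.2  84.8] 0.98 [ 0.3559 -0.3637  0.118 ]
[169.4 308.6] 0.85 [ 0.577  -0.4603  0.118 ]
[208.5  36.7] 0.67 [ 0.3376 -0.2963  0.118 ]
[294.2 192.8] 0.63 [ 0.4958 -0.2769  0.118 ]
outl [295.  186.4  38.6  65.5] 0.87 1394
outl [162.3  90.   92.2  34.8] 0.83 2360
outl [214.1  40.3 117.1  80.6] 0.61 5842
```

View pics/w1.png

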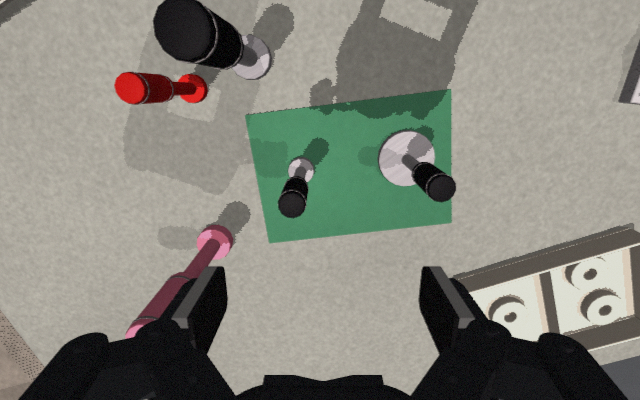

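The wrist view shows the slim rammer on the mat (foot 301,170; handle 294,193). The tall pink one's foot is at (215,240), near the left finger, so I'm checking clearances before going down.

```bash
python3 - <<'E'
from h import *
w=env.get_image("wrist");s=env.get_image("scene");t=env.get_image("top")
for n,fw,ft,fs,ht,hs in(("pink",(215,240),(460,158),(173,231),(490,144),(147,188)),("blk",(250,57),(406,242),(244,167),(426,247),(232,116))):
  P=atz(w,fw,.01);print(n,P,atz(t,ft,.01),atz(s,fs,.01),"top",tri([(t,ht),(s,hs)]))
print("slim foot",atz(w,(301,170),.017), "handle top",atz(w,(291.5,204),.153))
R=np.array(env.observe()["tool_rot"]);S=np.array([.4955,-.278,.2]);print(R[:,1],delta(S))
E
```

```text
pink [ 0.5516906  -0.42457228  0.01      ] [ 0.5507434  -0.42658278  0.01      ] [ 0.55634479 -0.42820584  0.01      ] top [ 0.55204281 -0.42287946  0.20602457]
blk [ 0.34948222 -0.2836223   0.01      ] [ 0.34838938 -0.28567166  0.01      ] [ 0.3551689  -0.28899958  0.01      ] top [ 0.34837434 -0.28484699  0.20716969]
slim foot [ 0.49633257 -0.27394685  0.017     ] handle top [ 0.49597801 -0.27424194  0.153     ]
[3.30404696e-01 9.43839352e-01 1.23142411e-04] [-1.99 -3.41 10.15]
```

Call:
move_arm(plan=[[0,0,0,-1.8,-2.6,0,1],[0,0,0,-1.8,-2.6,3,1],[0,0,0,-1.8,-2.6,6,1],[0,0,0,-1.8,-2.6,9,1],[0,0,0,-1.8,-2.6,10,1]])

```text
time_s: 3.4
position: [0.4956, -0.269, 0.199]
tool_rot: [[-0.944, 0.33, -0.003], [0.33, 0.944, 0.003], [0.004, 0.002, -1.0]]
ft_force: [-0.6, 0.7, 0.3]
grip_width: 0.0852
gripper_force: 0.0
```

```bash
python3 - <<'E'
from h import *
w=env.get_image("wrist");save(w,"w2.png");print(env.observe()["position"])
for d in env.tip_of("rammer_grip",w): print(np.round(d["pixel"],1),round(d["conf"],2),np.round(atz(w,d["pixel"],.118),4))
for d in env.outline_of("rammer_grip",w): print("outl",np.round(d["bbox"],1),round(d["conf"],2))
print(delta([.496,-.2755,.097]))
E
```

```text
[ 0.4957245  -0.26925386  0.19900772]
[101.6  56.5] 0.73 [ 0.3569 -0.3635  0.118 ]
[310.4 214.8] 0.65 [ 0.4962 -0.2783  0.118 ]
outl [179.  292.   92.   90.7] 0.92
outl [214.1  30.4 128.8  60.7] 0.87
outl [311.3 207.4  39.8  95.7] 0.62
outl [117.5  60.9 152.9  59.4] 0.62
[-0.1  -0.5  10.52]
```

View pics/w2.png

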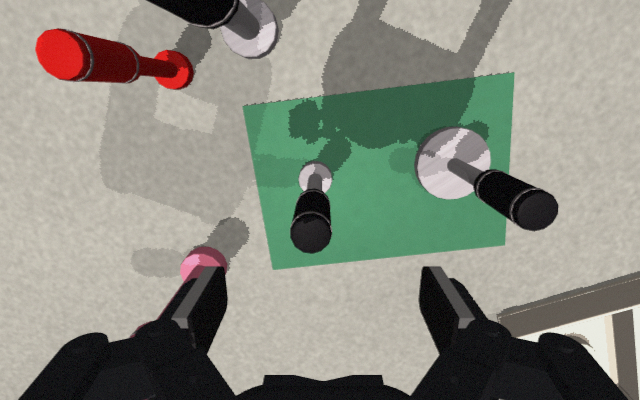

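The slim rammer's handle (311,232) sits between the fingers, about 8 mm off along the closing axis. I'll correct that, go down and grip.

Call:
move_arm(plan=[[0,0,0,-0.15,-0.7,2.5,1],[0,0,0,-0.15,-0.7,5,1],[0,0,0,-0.15,-0.7,7.5,1],[0,0,0,-0.15,-0.7,10,1],[0,0,0,-0.15,-0.7,10.2,1]])

```text
time_s: 4.05
position: [0.4952, -0.2774, 0.0985]
tool_rot: [[-0.944, 0.331, -0.002], [0.331, 0.944, 0.002], [0.002, 0.001, -1.0]]
ft_force: [0.3, 0.1, 0.6]
grip_width: 0.0858
gripper_force: 0.0
```

Call:
move_arm(plan=[[0,0,0,0,0,0,0.2],[0,0,0,0,0,0,0.0],[0,0,0,0,0,0,-0.2],[0,0,0,0,0,0,-0.6],[0,0,0,0,0,0,-1]], squeeze=60)

```text
time_s: 4.55
position: [0.4959, -0.2779, 0.1004]
tool_rot: [[-0.943, 0.331, 0.002], [0.331, 0.943, -0.001], [-0.002, -0.0, -1.0]]
ft_force: [0.3, 1.6, 6.6]
grip_width: 0.0249
gripper_force: 58.9
```

Call:
move_arm(plan=[[0,0,0,0,0,0,-1],[0,0,0,0,0,0,-1],[0,0,0,0,0,0,-1],[0,0,0,0,0,0,-1],[0,0,0,0,0,0,-1]])

```text
time_s: 5.05
position: [0.4959, -0.2779, 0.1004]
tool_rot: [[-0.944, 0.331, 0.002], [0.331, 0.944, -0.001], [-0.002, -0.0, -1.0]]
ft_force: [-0.7, 1.8, 5.6]
grip_width: 0.0246
gripper_force: 58.9
```

Call:
move_arm(plan=[[0,0,0,0,0,-2,-1],[0,0,0,0,0,-6,-1],[0,0,0,0,0,-10,-1],[0,0,0,0,0,-14,-1],[0,0,0,0,0,-18,-1]])

```text
time_s: 5.55
position: [0.4949, -0.2775, 0.2807]
tool_rot: [[-0.943, 0.331, -0.001], [0.331, 0.943, 0.001], [0.001, 0.0, -1.0]]
ft_force: [0.2, -0.5, -4.1]
grip_width: 0.0247
gripper_force: 59.4
```

```bash
python3 - <<'E'
from h import *
s=env.get_image("scene");t=env.get_image("top")
o=env.observe();print(o["position"],o["ft_force"],o["grip_width"])
obs={}
for n,p in(("s",s),("t",t)):
  for d in env.tip_of("tube_mouth",p)[:1]: print(n,d["pixel"],d["conf"],atz(p,d["pixel"],.12))
  c=proj(p,np.array(o["position"])-[0,0,.05]).astype(int)
  m=proj(p,np.array([.522,.202,.12])).astype(int);print(c,m)
  def cr(q,h): return cv2.resize(p["color"][max(q[1]-h,0):q[1]+h,max(q[0]-h,0):q[0]+h],(400,300 if 0 else 300),interpolation=2)
  obs[n]=np.hstack([cr(c,40),cr(m,40)])
cv2.imwrite("pics/c1.png",np.vstack([obs["s"],obs["t"]])[:,:,::-1])
E
```

```text
[ 0.49642707 -0.27873746  0.28475763] [ 0.19281579  0.54922833 -3.71039269] 0.024633913792489234
s [441.1, 213.1] 0.86 [0.51322557 0.20116274 0.12      ]
[217 162] [441 216]
t [188.5, 175.1] 0.88 [0.5145779  0.20926528 0.12      ]
[422 171] [191 171]
```

View pics/c1.png

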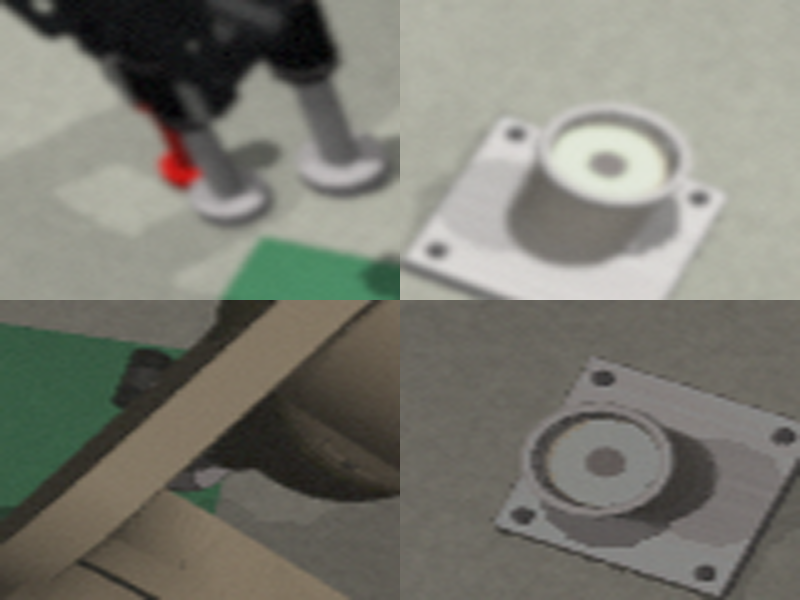

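The top crops show the slim rammer hanging upright in the grip. The lower ones show the tube mouth at about (443,218) in scene and (191,174) in top, so roughly (0.521, 0.204).

Call:
move_arm(plan=[[0,0,0,0.6,2,0,-1],[0,0,0,1.5,5,0,-1],[0,0,0,2.5,8.5,0,-1],[0,0,0,3.5,12,0,-1],[0,0,0,4.5,15.4,0,-1]])

```text
time_s: 6.25
position: [0.5031, -0.1153, 0.2774]
tool_rot: [[-0.944, 0.331, -0.004], [0.331, 0.944, 0.002], [0.004, 0.001, -1.0]]
ft_force: [0.6, -0.1, -3.0]
grip_width: 0.0248
gripper_force: 59.6
```

Call:
move_arm(plan=[[0,0,0,1,3.5,0,-1],[0,0,0,2,7,0,-1],[0,0,0,3,10.5,0,-1],[0,0,0,4,14,0,-1],[0,0,0,5,17,0,-1]])

```text
time_s: 6.75
position: [0.512, 0.0617, 0.2774]
tool_rot: [[-0.944, 0.331, -0.004], [0.331, 0.944, 0.001], [0.004, -0.001, -1.0]]
ft_force: [0.2, -0.7, -3.3]
grip_width: 0.025
gripper_force: 59.6
```

Call:
move_arm(plan=[[0,0,0,1,3.5,0,-1],[0,0,0,2,7,0,-1],[0,0,0,3,10,0,-1],[0,0,0,3.9,12.5,0,-1],[0,0,0,4.2,13.9,0,-1]])

```text
time_s: 7.25
position: [0.5182, 0.2066, 0.2775]
tool_rot: [[-0.944, 0.329, -0.004], [0.329, 0.944, -0.0], [0.004, -0.001, -1.0]]
ft_force: [0.6, 0.3, -3.5]
grip_width: 0.0246
gripper_force: 59.7
```

```bash
python3 - <<'E'
from h import *
w=env.get_image("wrist");save(w,"w3.png");s=env.get_image("scene");t=env.get_image("top");o=env.observe();print(o["position"],o["ft_force"])
for p in(w,s,t):
  for d in env.tip_of("tube_mouth",p)[:2]: print(np.round(d["pixel"],1),d["conf"],atz(p,d["pixel"],.12))
  for d in env.outline_of("rammer_grip",p)[:4]: print(np.round(d["bbox"],1),d["conf"])
P=np.array(o["position"]);print("expected foot px",proj(w,P-[0,0,.097]),"mouth px",proj(w,np.array([.521,.204,.12])))
E
```

```text
[0.51915322 0.20459974 0.27816486] [ 0.16124046  0.50158126 -4.18788543]
[324.7 184.1] 0.75 [0.52081614 0.20734728 0.12      ]
[323.4 281.1  75.1 196.5] 0.84
[442.1 216.5] 0.83 [0.52160097 0.20297744 0.12      ]
[209.7 152.2  24.7  42.5] 0.86
[160.1 210.7  47.4  62.6] 0.83
[459.2 183.2  35.6  46.4] 0.77
[240.1 141.3  30.3  67.2] 0.6
[189.4 172.1] 0.96 [0.52113502 0.20720286 0.12      ]
[449.2 240.1  31.4  16.9] 0.9
[475.9 148.9  51.1  32.9] 0.76
[418.3 245.3  38.4  21.6] 0.75
expected foot px [320.84568805 204.96583783] mouth px [321.3377842  185.43327678]
```

View pics/w3.png

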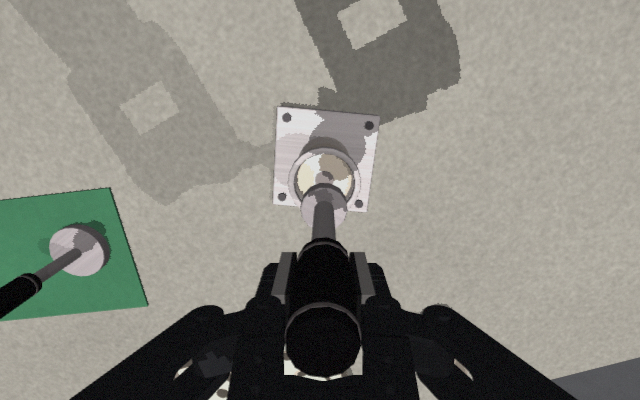

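The wrist view shows the foot (323,204) in line with the mouth (325,182), as the geometry predicts. I'll lower it to the mouth with a small correction.

Call:
move_arm(plan=[[0,0,0,-0.1,0.15,1.5,-1],[0,0,0,-0.1,0.15,3,-1],[0,0,0,-0.1,0.15,4.5,-1],[0,0,0,-0.1,0.15,5.3,-1],[0,0,0,-0.1,0.15,5.3,-1]])

```text
time_s: 8.2
position: [0.5208, 0.205, 0.2255]
tool_rot: [[-0.943, 0.332, -0.002], [0.332, 0.943, -0.0], [0.002, -0.001, -1.0]]
ft_force: [-0.2, 0.1, -3.2]
grip_width: 0.025
gripper_force: 59.8
```

```bash
python3 - <<'E'
from h import *
w=env.get_image("wrist");s=env.get_image("scene");t=env.get_image("top");o=env.observe();print(o["position"],o["ft_force"])
a=cv2.resize(w["color"][120:260,230:420],(400,295),interpolation=2)
b=cv2.resize(s["color"][170:260,390:510],(400,295),interpolation=2)
cv2.imwrite("pics/c2.png",np.hstack([a,b])[:,:,::-1])
P=np.array(o["position"]);print("foot",proj(w,P-[0,0,.097]),"mouth",proj(w,np.array([.5215,.206,.12])))
E
```

```text
[0.52139029 0.20535771 0.22716653] [-0.39461643  0.14343322 -3.44053542]
foot [323.58761371 203.84314729] mouth [324.3978614  199.45904731]
```

View pics/c2.png

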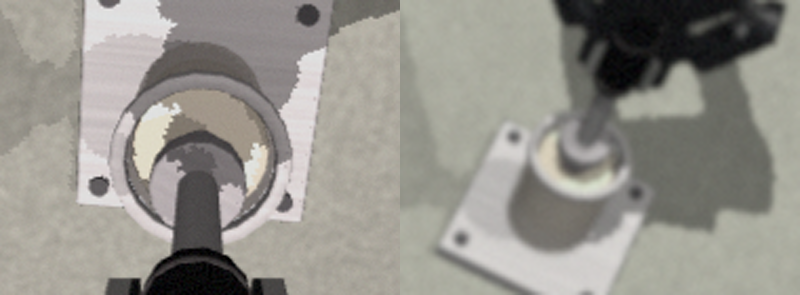

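The foot is centred over the bore: the ring spans 110–291 in the crop and the foot is at 199. I'll press down in stages.

Call:
move_arm(plan=[[0,0,0,0,0,0.6,-1],[0,0,0,0,0,1.2,-1],[0,0,0,0,0,1.8,-1],[0,0,0,0,0,2.4,-1],[0,0,0,0,0,3,-1]], squeeze=90)

```text
time_s: 8.85
position: [0.5211, 0.2054, 0.1961]
tool_rot: [[-0.943, 0.331, 0.0], [0.331, 0.943, -0.0], [-0.0, -0.0, -1.0]]
ft_force: [-0.7, -0.1, 1.6]
grip_width: 0.0244
gripper_force: 88.4
```

Call:
move_arm(plan=[[0,0,0,0,0,0.3,-1],[0,0,0,0,0,0.6,-1],[0,0,0,0,0,0.9,-1],[0,0,0,0,0,1.1,-1],[0,0,0,0,0,1.3,-1]])

```text
time_s: 9.35
position: [0.5211, 0.2054, 0.1833]
tool_rot: [[-0.943, 0.331, 0.0], [0.331, 0.943, -0.0], [-0.0, 0.0, -1.0]]
ft_force: [-0.4, -0.4, 0.7]
grip_width: 0.0245
gripper_force: 88.4
```

Call:
move_arm(plan=[[0,0,0,0,0,0.1,-1],[0,0,0,0,0,0.2,-1],[0,0,0,0,0,0.3,-1],[0,0,0,0,0,0.4,-1],[0,0,0,0,0,0.45,-1]])

```text
time_s: 9.85
position: [0.521, 0.2054, 0.1787]
tool_rot: [[-0.944, 0.331, -0.0], [0.331, 0.944, -0.0], [0.0, -0.0, -1.0]]
ft_force: [-0.6, -0.7, 1.1]
grip_width: 0.0241
gripper_force: 88.4
```

Call:
move_arm(plan=[[0,0,0,0,0,0.05,-1],[0,0,0,0,0,0.1,-1],[0,0,0,0,0,0.15,-1]])

```text
time_s: 10.15
position: [0.5211, 0.2054, 0.1775]
tool_rot: [[-0.943, 0.331, 0.0], [0.331, 0.943, -0.0], [-0.0, 0.0, -1.0]]
ft_force: [-1.4, -0.9, 3.7]
grip_width: 0.0243
gripper_force: 88.8
```

Call:
move_arm(plan=[[0,0,0,0,0,0.05,-1],[0,0,0,0,0,0.05,-1]])

```text
time_s: 10.35
position: [0.5212, 0.2054, 0.1774]
tool_rot: [[-0.944, 0.331, 0.001], [0.331, 0.944, 0.0], [-0.001, 0.0, -1.0]]
ft_force: [-0.9, -0.2, 4.2]
grip_width: 0.0244
gripper_force: 89.0
```

Force rises while the position holds at the expected 0.177, so the stack has bottomed out. I'll build up to about 15 N.

Call:
move_arm(plan=[[0,0,0,0,0,0.08,-1],[0,0,0,0,0,0.08,-1]])

```text
time_s: 10.55
position: [0.5213, 0.2055, 0.1774]
tool_rot: [[-0.944, 0.331, 0.002], [0.331, 0.944, 0.0], [-0.002, 0.001, -1.0]]
ft_force: [-2.1, -0.2, 9.9]
grip_width: 0.0242
gripper_force: 89.6
```

Call:
move_arm(plan=[[0,0,0,0,0,0.08,-1],[0,0,0,0,0,0.08,-1]])

```text
time_s: 10.75
position: [0.5215, 0.2055, 0.1773]
tool_rot: [[-0.944, 0.331, 0.003], [0.331, 0.944, 0.0], [-0.003, 0.001, -1.0]]
ft_force: [-3.5, -1.2, 15.5]
grip_width: 0.0244
gripper_force: 90.1
```

Call:
move_arm(plan=[[0,0,0,0,0,-0.05,-1],[0,0,0,0,0,-0.05,-1],[0,0,0,0,0,-0.05,-1]])

```text
time_s: 11.05
position: [0.5214, 0.2055, 0.1774]
tool_rot: [[-0.944, 0.331, 0.003], [0.331, 0.944, 0.0], [-0.002, 0.001, -1.0]]
ft_force: [-2.5, -0.3, 11.3]
grip_width: 0.0244
gripper_force: 89.9
```

Call:
move_arm(plan=[[0,0,0,0,0,-1,-1],[0,0,0,0,0,-3,-1],[0,0,0,0,0,-6,-1],[0,0,0,0,0,-9,-1],[0,0,0,0,0,-12,-1]])

```text
time_s: 11.55
position: [0.5208, 0.2055, 0.2968]
tool_rot: [[-0.944, 0.331, -0.001], [0.331, 0.944, 0.0], [0.001, -0.0, -1.0]]
ft_force: [0.6, 0.4, -4.0]
grip_width: 0.024
gripper_force: 88.6
```

```bash
python3 - <<'E'
from h import *
s=env.get_image("scene");o=env.observe();print(o["position"],o["ft_force"],np.round(o["tool_rot"],3))
cv2.imwrite("pics/c3.png",cv2.resize(s["color"][110:260,390:550],(640,600),interpolation=2)[:,:,::-1])
print(delta([.496,-.277,.295]))
E
```

```text
[0.52210637 0.20572911 0.30209688] [ 0.36563269 -0.92605962  1.78373897] [[-0.943  0.331  0.008]
 [ 0.331  0.944  0.002]
 [-0.007  0.004 -1.   ]]
[-13.53 -46.41   0.61]
```

View pics/c3.png

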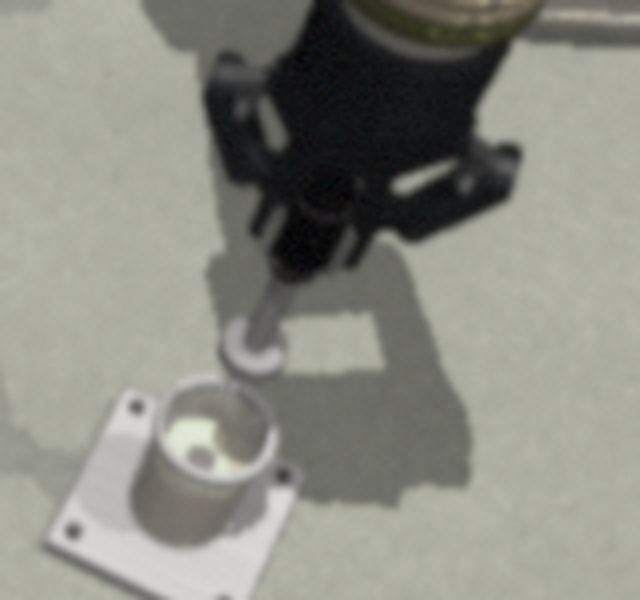

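The stack is now well down the bore and the rammer is out. Next I carry it back to its old spot.

Call:
move_arm(plan=[[0,0,0,-0.6,-2,0,-1],[0,0,0,-1.5,-5,0,-1],[0,0,0,-2.5,-8.5,0,-1],[0,0,0,-3.5,-12,0,-1],[0,0,0,-4.5,-15.4,0,-1]])

```text
time_s: 12.1
position: [0.5121, 0.044, 0.2951]
tool_rot: [[-0.944, 0.331, -0.001], [0.331, 0.944, 0.0], [0.001, 0.0, -1.0]]
ft_force: [0.3, -0.9, -3.1]
grip_width: 0.024
gripper_force: 89.0
```

Call:
move_arm(plan=[[0,0,0,-1,-3.5,0,-1],[0,0,0,-2,-7,0,-1],[0,0,0,-3,-10.5,0,-1],[0,0,0,-4,-14,0,-1],[0,0,0,-5,-17,0,-1]])

```text
time_s: 12.6
position: [0.5029, -0.1334, 0.2951]
tool_rot: [[-0.943, 0.332, -0.001], [0.332, 0.943, 0.0], [0.001, 0.0, -1.0]]
ft_force: [0.4, 0.6, -3.4]
grip_width: 0.0241
gripper_force: 89.1
```

Call:
move_arm(plan=[[0,0,0,-1,-3.5,0,-1],[0,0,0,-2,-7,0,-1],[0,0,0,-3,-10,0,-1],[0,0,0,-3.8,-12.5,0,-1],[0,0,0,-4,-14,0,-1]])

```text
time_s: 13.1
position: [0.4944, -0.2789, 0.2946]
tool_rot: [[-0.943, 0.333, -0.001], [0.333, 0.943, 0.001], [0.001, 0.0, -1.0]]
ft_force: [1.0, -0.1, -3.1]
grip_width: 0.0242
gripper_force: 89.1
```

Call:
move_arm(plan=[[0,0,0,0,0,3,-1],[0,0,0,0,0,6,-1],[0,0,0,0,0,9,-1],[0,0,0,0,0,11,-1],[0,0,0,0,0,12,-1]])

```text
time_s: 13.6
position: [0.494, -0.2761, 0.1737]
tool_rot: [[-0.944, 0.331, -0.003], [0.331, 0.944, 0.003], [0.003, 0.002, -1.0]]
ft_force: [0.7, 0.4, -3.4]
grip_width: 0.0243
gripper_force: 89.2
```

```bash
python3 - <<'E'
from h import *
o=env.observe();print(o["position"],o["ft_force"],np.round(o["tool_rot"],4).tolist())
print(delta([.496,-.277,.103]))
E
```

```text
[ 0.49400863 -0.27605345  0.17367771] [ 0.69732927  0.39416022 -3.41578425] [[-0.9436, 0.331, -0.0025], [0.331, 0.9436, 0.0025], [0.0032, 0.0015, -1.0]]
[-0.24 -0.03  7.07]
```

Call:
move_arm(plan=[[0,0,0,-0.1,0,2.5,-1],[0,0,0,-0.1,0,5,-1],[0,0,0,-0.1,0,6.5,-1],[0,0,0,-0.1,0,6.9,-1],[0,0,0,-0.1,0,6.9,-1]])

```text
time_s: 14.1
position: [0.4958, -0.2774, 0.107]
tool_rot: [[-0.944, 0.331, 0.0], [0.331, 0.944, -0.0], [-0.0, -0.0, -1.0]]
ft_force: [0.7, 0.9, -4.4]
grip_width: 0.0243
gripper_force: 89.2
```

Call:
move_arm(plan=[[0,0,0,0,0,0.1,-1],[0,0,0,0,0,0.15,-1],[0,0,0,0,0,0.2,-1]])

```text
time_s: 14.4
position: [0.4958, -0.2776, 0.1054]
tool_rot: [[-0.944, 0.331, 0.001], [0.331, 0.944, -0.001], [-0.001, -0.0, -1.0]]
ft_force: [0.7, -1.2, -3.8]
grip_width: 0.0239
gripper_force: 89.2
```

Call:
move_arm(plan=[[0,0,0,0,0,0.15,-1],[0,0,0,0,0,0.3,-1],[0,0,0,0,0,0.4,-1],[0,0,0,0,0,0.4,-1]])

```text
time_s: 14.8
position: [0.4956, -0.2774, 0.1007]
tool_rot: [[-0.943, 0.331, -0.0], [0.331, 0.943, 0.0], [0.0, 0.0, -1.0]]
ft_force: [-0.1, 0.1, -3.6]
grip_width: 0.0243
gripper_force: 89.3
```

Call:
move_arm(plan=[[0,0,0,0,0,0.05,-1],[0,0,0,0,0,0.1,-1],[0,0,0,0,0,0.1,-1]])

```text
time_s: 15.1
position: [0.4958, -0.2775, 0.1005]
tool_rot: [[-0.943, 0.331, 0.001], [0.331, 0.943, -0.001], [-0.001, -0.0, -1.0]]
ft_force: [-2.8, 0.6, 5.8]
grip_width: 0.0243
gripper_force: 89.9
```

The foot is down on the mat. I'll release it gently.

Call:
move_arm(plan=[[0,0,0,0,0,-0.03,-1],[0,0,0,0,0,-0.03,-1],[0,0,0,0,0,-0.03,-1]], squeeze=20)

```text
time_s: 15.4
position: [0.4958, -0.2775, 0.1005]
tool_rot: [[-0.943, 0.331, 0.001], [0.331, 0.943, -0.001], [-0.001, -0.0, -1.0]]
ft_force: [-1.1, 1.7, 6.5]
grip_width: 0.0241
gripper_force: 89.9
```

Call:
move_arm(plan=[[0,0,0,0,0,0,-0.3],[0,0,0,0,0,0,-0.1],[0,0,0,0,0,0,0.1],[0,0,0,0,0,0,0.5],[0,0,0,0,0,0,1]])

```text
time_s: 15.9
position: [0.4955, -0.2775, 0.0999]
tool_rot: [[-0.943, 0.331, -0.0], [0.331, 0.943, 0.0], [0.0, 0.0, -1.0]]
ft_force: [0.1, -0.1, 0.2]
grip_width: 0.0742
gripper_force: 0.0
```

Call:
move_arm(plan=[[0,0,0,0,0,0,1],[0,0,0,0,0,0,1],[0,0,0,0,0,0,1]])

```text
time_s: 16.2
position: [0.4956, -0.2774, 0.1]
tool_rot: [[-0.943, 0.331, 0.0], [0.331, 0.943, -0.0], [-0.0, -0.0, -1.0]]
ft_force: [-0.1, -1.0, -0.1]
grip_width: 0.0849
gripper_force: 0.0
```

```bash
python3 - <<'E'
from h import *
w=env.get_image("wrist");save(w,"w4.png");o=env.observe();print(o["position"],o["ft_force"],o["grip_width"])
for d in env.tip_of("rammer_grip",w)[:4]: print(np.round(d["pixel"],1),round(d["conf"],2),np.round(atz(w,d["pixel"],.118),4))
E
```

```text
[ 0.49556034 -0.27742462  0.10004395] [-0.16702517 -0.59184303  0.02157302] 0.08495131033088912
[324.1 291. ] 0.89 [ 0.4968 -0.2773  0.118 ]
```

View pics/w4.png

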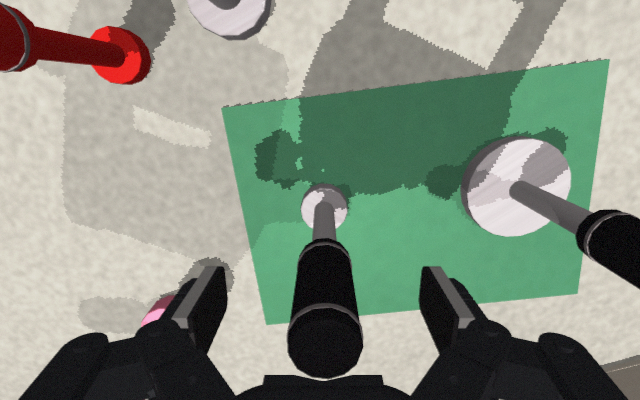

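The slim rammer stands free on the mat (foot 324,207; handle 324,340), centred between the open fingers. I'll withdraw straight up.

Call:
move_arm(plan=[[0,0,0,0,0,-1.5,1],[0,0,0,0,0,-4,1],[0,0,0,0,0,-7,1],[0,0,0,0,0,-10,1],[0,0,0,0,0,-13,1]])

```text
time_s: 16.8
position: [0.4954, -0.2773, 0.2313]
tool_rot: [[-0.943, 0.331, -0.0], [0.331, 0.943, 0.0], [0.0, 0.0, -1.0]]
ft_force: [0.0, -0.5, -0.2]
grip_width: 0.0852
gripper_force: 0.0
```

Call:
move_arm(plan=[[0,0,0,0,0,-3,1],[0,0,0,0,0,-5,1],[0,0,0,0,0,-5,1],[0,0,0,0,0,-5,1]])

```text
time_s: 17.2
position: [0.4954, -0.2773, 0.2794]
tool_rot: [[-0.943, 0.331, -0.0], [0.331, 0.943, 0.0], [0.001, 0.0, -1.0]]
ft_force: [-0.8, -0.0, -0.9]
grip_width: 0.0856
gripper_force: 0.0
```

```bash
python3 - <<'E'
from h import *
w=env.get_image("wrist");print(env.observe()["position"])
for d in env.tip_of("rammer_grip",w)[:4]: print(np.round(d["pixel"],1),round(d["conf"],2),np.round(atz(w,d["pixel"],.118),4))
for d in env.outline_of("rammer_grip",w)[:4]: print(np.round(d["bbox"],1),round(d["conf"],2))
print("expect foot/top px",proj(w,np.array([.496,-.277,.017])),proj(w,np.array([.496,-.277,.153])))
E
```

```text
[ 0.49525874 -0.2771835   0.27880053]
[242.1   2.1] 0.95 [ 0.3367 -0.2893  0.118 ]
[322.7 184.1] 0.8 [ 0.499  -0.2786  0.118 ]
[187.9 303.3] 0.79 [ 0.5749 -0.4562  0.118 ]
[169.9  62.3] 0.65 [ 0.3573 -0.3639  0.118 ]
[242.2  31.4 103.3  62.3] 0.91
[200.1 270.6  96.9  98.1] 0.81
[322.2 177.5  29.9  66.2] 0.69
[180.1  64.3  93.6  46.7] 0.55
expect foot/top px [323.07452924 159.09020187] [323.28338754 191.56042458]
```

Its image matches an upright rammer at the spot, so I'm handing in.

```bash
python3 -c "
from rig import env
print(env.close_job())"
```

```text
the job is handed in; nothing more can be done
None
```

I pressed the rings to the bottom of the tube with the slim rammer, finishing with a firm push of about 15 N (brief peak about 19 N), stood it back upright and free on the green mat, and handed the job in at about 17 s; no verdict was returned.

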